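# Set the sieve shaker's programme wheel and arm its guarded start switch

## Task

First roll the programme wheel up (top of the wheel going away from the unit's front) click by click until its green facet sits on top between the two yellow pointers. Then lift the red safety cover, flip the toggle beneath it fully over towards the cover's hinge, and shut the cover again over it. Leave the bottles, boxes and other things lying about where they stand.

Things in the scene. Friction and masses are not known exactly. Their poses are not given: they have to be found in the camera images.
- wheel_unit: Grey box 150 (x) x 100 (y) x 85 mm high, fixed to the bench, with the programme wheel standing half out of its top; origin under its centre, z up, x from its front (robot side) to its back. The axle lies 65 mm above the origin. Two yellow pointers beside the wheel (8 x 18 mm, at y = 25 to 43 mm either side) rise 13 mm above the box's top.
- switch_unit: Grey box 150 (x) x 100 (y) x 85 mm high with a yellow-edged black panel, fixed to the bench, carrying the red safety cover with the toggle beneath; origin under its centre, z up, x from its front (robot side) to its back.
- wheel_axis (a point): Centre of the programme wheel, on its axle. Axes as wheel_unit, y along the axle. The wheel is 30 mm wide (y) with eight coloured facets, surface 34.5 mm from the axle, and between them eight aluminium ridges 6 mm thick reaching 50 mm from it. At rest a facet is on top, the nearest ridges 22.5 degrees before and behind the top; clear gap between ridges 23 mm at half their height.
- code_wheel (a joint): Wheel turn, rad; grows as its top moves to +x of wheel_unit (rolling up). Sprung clicks every 0.785: a ridge pushed (about 2 N) past the top snaps on by itself, Facet on top at 0 white, 0.785 red, 1.571 yellow, 2.356 blue, 3.142 orange, 3.927 GREEN (wanted), 4.712 grey, 5.498 black; stops just beyond both ends. Starts on white to blue, very rarely balanced between two.
- guard_hinge (a point): Middle of the safety cover's hinge line, 34 mm behind (+x) the switch box's centre and 5 mm above its top; axes as switch_unit, y along the hinge. The cover is a translucent red hood; shut, it reaches from the hinge 68 mm forward (-x), is 46 mm wide and stands 39 mm above this point.
- guard_cover (a joint): Opening of the safety cover in rad: 0 shut, 1.75 fully open (tipped back past upright). Light (40 g) and nearly free hinge: beyond about 1.3 it tips open by itself to its stop, below about 0.6 it falls shut by itself, in between it may stay.
- cover_tab (a point): Centre of the red tab on top of the cover, by which it is lifted: 12 mm thick (along the hinge, y), 22 mm long (x), standing 22 mm above the hood. It turns with the cover; when shut it lies 50 mm in front (-x) of guard_hinge and 51 mm above it, when open (1.75) 59 mm behind and 40 mm above it.
- toggle_pivot (a point): Pivot of the toggle under the cover, on the switch box's centre, 4 mm above its top; axes as guard_hinge. The toggle is a steel stalk 7 mm thick with a white ball end 11 mm thick whose centre is 24 mm from the pivot.
- toggle (a joint): Toggle lean in rad: 0 off (leaning 0.4 rad to -x, away from the hinge), 0.8 on (leaning 0.4 rad to +x, towards the hinge). Stays where it is left; about 1.5 N at the ball moves it.
- bottle: Bystander: amber bottle, 56 mm diameter, 170 mm tall, origin under its centre.
- jar: Bystander: glass jar with blue lid, 54 mm diameter, 85 mm tall, origin under its centre.
- tin: Bystander: aluminium sample tin behind the wheel unit, 66 mm diameter, 60 mm tall, origin under its centre.
- carton: Bystander: cardboard carton behind the switch unit, 50 x 70 x 75 mm high, origin under its centre.
- brush: Bystander: sieve brush lying on the bench in front, 180 mm long along its x.
- beaker: Bystander: white plastic beaker, 70 mm diameter, 85 mm tall, origin under its centre.
- icepack: Bystander: blue ice pack lying flat, 130 x 80 x 28 mm, origin under its centre.
Mind the look-alikes: they are no part of the job. What is shaped like the wheel_unit but purple is not meant.

How it is judged:
On the way, in this order (a step that is already met when the one before it is completed fails the run):
1. the programme wheel rests with its green facet on top, the cover still shut (value of joint code_wheel between 3.75699 and 4.09699 rad and value of joint guard_cover below 0.15 rad and value of joint toggle below 0.3 rad), for 0.3 s.
2. the safety cover is lifted open, the toggle still off (value of joint guard_cover above 1 rad and value of joint toggle below 0.3 rad), for 0.2 s.
3. the toggle is flipped fully over towards the hinge, under the open cover (value of joint toggle above 0.6 rad and value of joint guard_cover above 0.8 rad), for 0.2 s.
At the end, for the whole second after the job is handed in: The wheel rests with green on top (3.927 rad, within 0.17), the toggle is over towards the hinge (above 0.6 of 0.8 rad) and the cover is shut over it (below 0.1 rad), wheel and cover at rest (value of joint code_wheel between 3.75699 and 4.09699 rad and value of joint toggle above 0.6 rad and value of joint guard_cover below 0.1 rad and velocity of joint each of guard_cover, code_wheel below 0.2 rad/s); the robot touches nothing.
It fails at once if a bystander (bottle, jar, tin, carton, brush, beaker, ice pack) is shifted by more than 25 mm (distance of any of bottle, jar, tin, carton, brush, beaker, icepack from where it was at the start of the episode above 0.025 m).
It fails at once if an upright bystander is tipped over (angle between any of bottle, jar, tin, beaker, carton's own z axis and vertical above 0.5 rad).
It also fails if it takes over 72 s, if anything falls off the work surface, if the arm or the gripper's body presses on something with over 40 N, if the wrist force passes 120 N, or if a joint passes its speed limit or range.

## Robot

A 6-joint arm with a two-finger parallel gripper is mounted at the origin on the work surface. World frame = base frame: x ahead of the robot, y to its left, z up, the work surface at z = 0. Lengths are in m, angles in rad, forces in N, time in s.
With the tool pointing down it reaches from about 0.375 to 0.975 m from the base axis. Payload 3.8 kg.
Tool frame: the origin (TCP) lies on the front face of the gripper's body, between the roots of the fingers; the fingertips stand 64 mm ahead of it and the grasp point (between the pads) lies 45 mm ahead of it; x points along the fingers, y is the direction in which the jaws open and shut, and the axes are right-handed (so a half turn about x gives the same grasp; the last joint's range is limited). The gripper opens to 88 mm and grips with 3 to 60 N. Pads are 18 mm wide; open, the fingers measure 123 mm over their backs; the gripper's body (75 mm by 187 mm) begins 45 mm behind the grasp point.
Start: joints at [1.137, 0.264, 1.604, -0, 1.274, -0.037], TCP at [0.261, 0.623, 0.303] pointing down, gripper open.
Joint ranges: [-2.63, 2.63], [-0.94, 2.18], [0.31, 2.57], [-1.31, 4.45], [0, 2.66], [-2.55, 2.55]. Speed limits (rad/s): [2.57, 2.57, 3.14, 3.14, 3.14, 3.14].

## Interface

Orientations are given as a rotation vector (axis times angle).
In Python, from cell import get_state, optics, job gives the robot as it stands.
- The arm moves only by the tool play_rows, never from a script. Its argument "increments" is text: rows parted by semicolons, each of 5 numbers parted by spaces: the shift along the tool's x, y, z in cm, then the turn about the tool's x in rad, then the closure, from 0 (fully open) to 1 (shut). In form: tx ty tz yaw grip; .... A call has exactly 8 rows; each row is the pose to reach, as a shift and turn from the pose commanded when the call began, along the tool's axes at that moment; what a row does not reach only later rows make up. A row lasts 1/12 s, in which the tool goes at most 41.7 mm and 7.16 degrees, less where a joint would pass 70% of its speed; a pose out of reach is approached as far as the arm can. A call with a gripper value outside its range is refused whole. The fingers move at their own pace and stop on an object; "force" is the grip in N (left out, the last holds). Time passes only in rows, so rows that repeat a pose let the fingers close, or fill a call up. It gives the time, the measured TCP pose, the force and the opening at its end, in the units of the state.
- get_state(): the state, without advancing time (a new reading comes with each control period).
- optics.read_camera(name): name is "side" or "top" or "wrist"; returns a dict with "img" (480x640x3 uint8, blue, green, red), "z_map" (480x640 float32, m along the optical axis (not along the pixel's ray), 0 where there is no reading), "K" (3x3 intrinsics, pixels), "view" (4x4, takes a point from world to camera coordinates). Camera axes: x right, y up, looking along -z (the intrinsics and any distortion apply to the point x, -y, -z); pixel columns grow to the right and rows downward; lengths in m; the calibration is good to about 2 mm. A picture is of the moment at which its call begins.
- job.sign_off(): hands the job in, once; it reports no verdict.
The state is a dict: "t": time; "qpos": joint angles; "qvel": joint speeds; "joint_efforts": joint torques, N m; "tcp_pos": TCP position; "eef_rot": TCP orientation; "force": force on the tool from outside, world axes, zero at the start; "moment": the same for the moment, N m; "opening": finger opening in m.
Only numpy, scipy, OpenCV 4.12 (cv2) and the standard library are available. Lean on these libraries where they do the work, as an engineer would, in place of code of your own. Each camera call takes 0.05 s, during which the arm holds its last target.

## Working session

There is one attempt and no reset: what is moved stays moved. The work goes in short steps, Python scripts to look and compute and a tool call to move; the robot and the scene stay as the last step left them, time stands still between calls to the robot, and variables do not carry over. Pictures are saved under pics/ and viewed, and the job is handed in when it is done.

Besides the shell and the picture viewer there is one more tool, called by a JSON object that holds its "name" and its "arguments", one argument or row to a line. play_rows: Moves the arm, as the interface text tells. Its arguments: {"type":"object","properties":{"increments":{"type":"string"},"force":{"type":"number"}},"required":["increments"]}

```bash
mkdir -p pics; ls; python3 - <<'E'
from cell import get_state, optics
import cv2
s=get_state(); print(s['t'],s['tcp_pos'],s['eef_rot'],s['opening'],s['force'])
for n in ['side','top','wrist']:
    d=optics.read_camera(n); cv2.imwrite(f'pics/{n}0.png',d['img']); print(n,d['K'].tolist(),d['view'].tolist())
E
```

```text
pics
0.0 [0.26063721 0.62203447 0.30142508] [ 0.30961542  1.5487866  -0.31300116] 0.08810632635198161 [ 1.20077572  0.34342413 -0.01259492]
side [[455.6674802168702, 0.0, 316.34628928373473], [0.0, 455.6674802168702, 238.61714052668432], [0.0, 0.0, 1.0]] [[0.8450684796968064, -0.5345411251131081, 0.011182584036830652, -0.42973785967386824], [0.3648374754534607, 0.5918169183763867, 0.7187811569791065, -0.2649474540057353], [-0.3908361307858752, -0.6033394738340015, 0.6951464580835011, -0.9190653853899542], [0.0, 0.0, 0.0, 1.0]]
top [[557.3591507878082, 0.0, 323.54770631000656], [0.0, 557.3591507878082, 238.15728081794845], [0.0, 0.0, 1.0]] [[-0.0164903800502054, -0.9998584471436938, 0.0033396169243005824, -0.011001557166171532], [0.9950384118631185, -0.016082944617025238, 0.09818298126136316, -0.5002617216860278], [-0.09811537230588936, 0.00494212179604934, 0.9951627752028458, -1.569300646625519], [0.0, 0.0, 0.0, 1.0]]
wrist [[346.2075755454289, 0.0, 317.876564096922], [0.0, 346.2075755454289, 237.21427099115783], [0.0, 0.0, 1.0]] [[0.38657874917883184, 0.9222536114251793, -0.002268677268057296, -0.6723668063324403], [-0.8840622986502339, 0.36986735807997795, -0.28571312453613995, 0.03808490527841821], [-0.2626608512675543, 0.11245627434765099, 0.9583125083036595, -0.3897309344496632], [0.0, 0.0, 0.0, 1.0]]
```

View pics/side0.png

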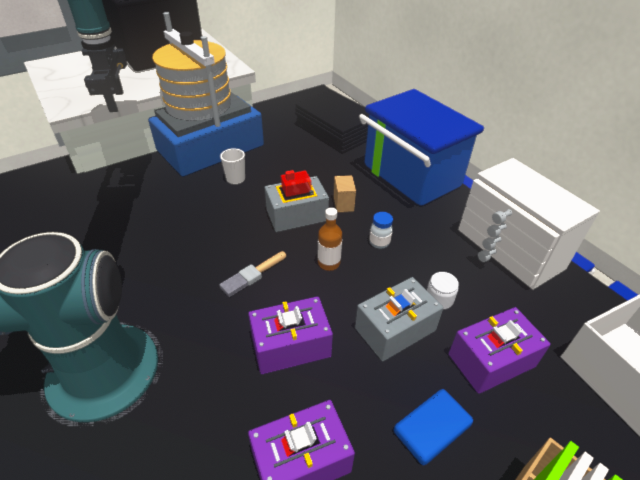

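View pics/top0.png

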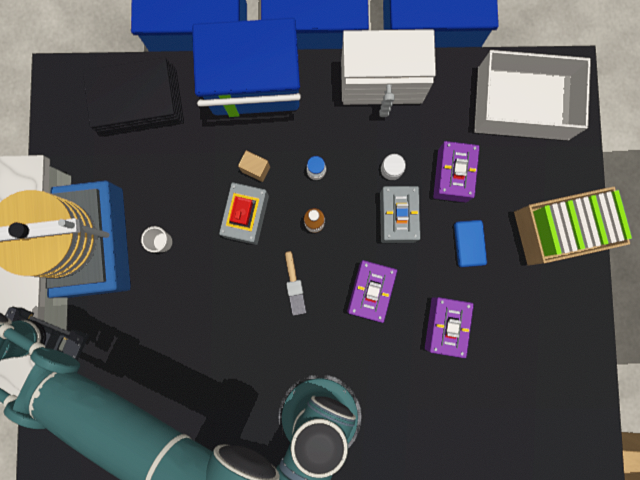

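View pics/wrist0.png

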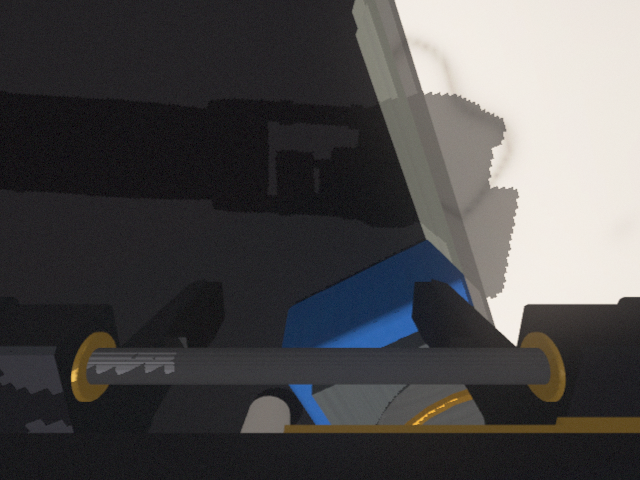

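The side view shows the grey wheel unit at about (398,315) and the switch unit at (297,200). In the top view they are at (400,214) and (243,212), with purple decoys around them. I'll enlarge both.

```bash
python3 - <<'E'
import cv2,numpy as np
t=cv2.imread('pics/top0.png'); s=cv2.imread('pics/side0.png')
a=cv2.resize(t[170:260,360:440],None,fx=5,fy=5,interpolation=cv2.INTER_CUBIC)
b=cv2.resize(t[170:260,205:285],None,fx=5,fy=5,interpolation=cv2.INTER_CUBIC)
cv2.imwrite('pics/c1.png',np.hstack([a,b]))
a=cv2.resize(s[270:370,345:445],None,fx=4,fy=4,interpolation=cv2.INTER_CUBIC)
b=cv2.resize(s[150:250,250:350],None,fx=4,fy=4,interpolation=cv2.INTER_CUBIC)
cv2.imwrite('pics/c2.png',np.hstack([a,b]))
E
```

```text
(no output)
```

View pics/c1.png

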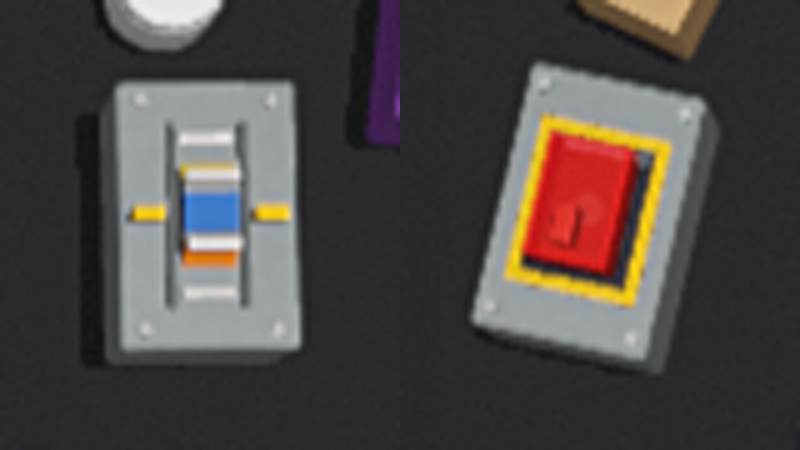

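View pics/c2.png

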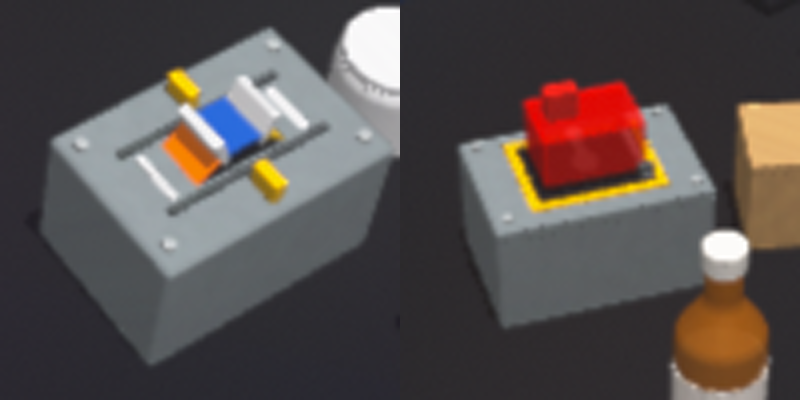

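The top view shows blue between the pointers with orange on the robot side, so two clicks are needed. The cover is shut, with its tab towards the robot. Next I'll fit the box tops from the depth data.

```bash
cat > h.py <<'E'
import numpy as np,cv2
from cell import get_state, optics
from scipy.spatial.transform import Rotation as R
def cloud(d):
    K=d['K'];z=d['z_map'];v,u=np.mgrid[0:480,0:640]
    x=(u-K[0,2])/K[0,0]*z;y=(v-K[1,2])/K[1,1]*z
    P=np.stack([x,-y,-z,np.ones_like(z)],-1)
    W=P@np.linalg.inv(d['view']).T
    W=W[...,:3];W[z<=0]=np.nan
    return W
def proj(d,p):
    c=d['view']@np.append(p,1);K=d['K']
    return np.array([K[0,0]*c[0]/-c[2]+K[0,2],K[1,1]*-c[1]/-c[2]+K[1,2]])
def ray(d,uv,zz):
    K=d['K'];r=np.array([(uv[0]-K[0,2])/K[0,0],-(uv[1]-K[1,2])/K[1,1],-1])
    V=np.linalg.inv(d['view']);w=V[:3,:3]@r;o=V[:3,3];return o+w*(zz-o[2])/w[2]
E
python3 - <<'E'
from h import *
for n,boxes in [('top',{'wheel':(360,440,170,260),'switch':(205,285,170,260)}),('side',{'wheel':(345,445,270,370),'switch':(250,335,150,245)})]:
    d=optics.read_camera(n);W=cloud(d)
    for k,(a,b,c,e) in boxes.items():
        w=W[c:e,a:b].reshape(-1,3);w=w[np.isfinite(w).all(1)]
        m=abs(w[:,2]-.085)<.005
        (cx,cy),(ww,hh),an=cv2.minAreaRect((w[m,:2]*1000).astype(np.float32))
        print(n,k,m.sum(),'z',np.median(w[m,2]),'c',cx,cy,ww,hh,an, 'max z',w[:,2].max())
    # neighbours
    if n=='top':
        sel=(W[...,2]>.02)&(W[...,0]>.3)&(W[...,0]<.95)&(abs(W[...,1])<.55)
        nl,lab,st,ce=cv2.connectedComponentsWithStats(sel.astype(np.uint8))
        for i in range(1,nl):
            if st[i,4]>60:
                q=W[lab==i];print(np.round(q.min(0),3),np.round(q.max(0),3),ce[i].round())
E
```

```text
top wheel 1356 z 0.08397200509053082 c 559.4371337890625 -262.76275634765625 157.26002502441406 148.8033905029297 89.08180236816406 max z 0.11683083676303574
top switch 1112 z 0.08400658554658658 c 591.5794677734375 199.33505249023438 100.41992950439453 193.72276306152344 76.55413818359375 max z 0.15352733962569887
[0.842 0.038 0.02 ] [0.95  0.315 0.216] [247.  86.]
[ 0.852 -0.32   0.02 ] [ 0.95  -0.079  0.197] [387.  83.]
[ 0.802 -0.549  0.02 ] [ 0.95  -0.468  0.126] [488. 110.]
[0.826 0.392 0.02 ] [0.95  0.55  0.087] [149. 104.]
[ 0.601 -0.457  0.021] [ 0.761 -0.339  0.118] [457. 171.]
[0.671 0.136 0.02 ] [0.746 0.218 0.085] [254. 166.]
[ 0.669 -0.252  0.02 ] [ 0.733 -0.189  0.069] [393. 167.]
[ 0.673 -0.027  0.02 ] [0.724 0.025 0.091] [316. 168.]
[0.487 0.14  0.021] [0.653 0.27  0.154] [244. 213.]
[ 0.485 -0.286  0.02 ] [ 0.636 -0.184  0.117] [400. 214.]
[ 0.518 -0.021  0.021] [0.572 0.034 0.174] [314. 220.]
[ 0.414 -0.482  0.02 ] [ 0.543 -0.397  0.038] [470. 243.]
[0.466 0.414 0.02 ] [0.533 0.482 0.092] [154. 239.]
[0.361 0.534 0.02 ] [0.503 0.55  0.127] [119. 267.]
[ 0.3   -0.217  0.022] [ 0.43  -0.085  0.118] [372. 287.]
[ 0.3   -0.421  0.021] [ 0.325 -0.32   0.092] [449. 303.]
side wheel 2370 z 0.08547942806713965 c 562.8810424804688 -235.35861206054688 151.7802276611328 100.61210632324219 0.03010544553399086 max z 0.1154989934803683
side switch 970 z 0.08560397937502978 c 552.2054443359375 121.71987915039062 273.27447509765625 149.72569274902344 76.3551254272461 max z 0.17409292061186044
```

```bash
python3 - <<'E'
from h import *
for n,seeds in [('top',[('w',385,240),('s',235,235)]),('side',[('w',385,330),('s',285,215)])]:
    d=optics.read_camera(n);W=cloud(d)
    m=((abs(W[...,2]-.0845)<.004)).astype(np.uint8)
    nl,lab=cv2.connectedComponents(m,connectivity=4)
    for k,u,v in seeds:
        l=lab[v-6:v+6,u-6:u+6];l=np.bincount(l[l>0]).argmax()
        q=W[lab==l];
        (cx,cy),(a,b),an=cv2.minAreaRect((q[:,:2]*1000).astype(np.float32))
        print(n,k,len(q),round(cx,1),round(cy,1),round(a,1),round(b,1),round(an,2))
        if k=='w' or n=='top' or 1:
            box=cv2.boxPoints(((cx,cy),(a,b),an)); print(box.round(0).tolist())
# corners read in crops
d=optics.read_camera('top')
def up(u,v,ox): return ((u+.5)/5-.5+ox,(v+.5)/5-.5+170)
for nm,ox,cs in [('w',360,[(115,83),(296,83),(301,346),(121,353)]),('s',205,[(536,63),(703,112),(635,363),(474,318)])]:
    p=np.array([ray(d,up(u-(400 if nm=='s' else 0),v,ox),.085) for u,v in cs])
    print(nm,p.round(4).tolist(),p.mean(0),[np.linalg.norm(p[i]-p[(i+1)%4]).round(4) for i in range(4)], 
      [np.degrees(np.arctan2(*(p[a]-p[b])[[1,0]])).round(2) for a,b in [(0,3),(1,2)]], [np.degrees(np.arctan2(*(p[a]-p[b])[[1,0]])).round(2)-90 for a,b in [(0,1),(3,2)]])
E
```

```text
top w 1158 560.2 -233.8 99.2 149.0 89.85
[[486.0, -283.0], [635.0, -284.0], [635.0, -184.0], [486.0, -184.0]]
top s 963 569.7 204.4 100.3 149.1 75.95
[[485.0, 174.0], [630.0, 138.0], [654.0, 235.0], [510.0, 271.0]]
side w 2229 562.7 -235.5 101.2 151.1 89.32
[[487.0, -285.0], [638.0, -287.0], [639.0, -186.0], [488.0, -184.0]]Traceback (most recent call last):
  File "<stdin>", line 7, in <module>
ValueError: attempt to get argmax of an empty sequence
```

```bash
cat >> h.py <<'E'
WH=(np.array([.5615,-.2345]),np.radians(-0.3)); SW=(np.array([.5703,.2038]),np.radians(-14.05))
def plan(unit,x,y,ztip,yawoff=0,show=True):
    """tip target in unit axes (mm, mm), tip height world mm -> tool shift cm + yaw"""
    s=get_state();Rt=R.from_rotvec(s['eef_rot']).as_matrix()
    c,a=unit;p=np.array([c[0]+(x*np.cos(a)-y*np.sin(a))/1e3,c[1]+(x*np.sin(a)+y*np.cos(a))/1e3,ztip/1e3+.064])
    d=Rt.T@(p-np.array(s['tcp_pos']))*100
    ty=Rt[:,1]; cur=np.arctan2(ty[1],ty[0]); want=a+np.pi/2+yawoff
    e=(want-cur+np.pi/2)%np.pi-np.pi/2   # world-z turn, mod half turn
    print('t',round(s['t'],2),'shift cm',d.round(2),'yaw(tool x, down)',round(-e,3),'dist',np.linalg.norm(d).round(1)); return d,-e
def where(unit):
    s=get_state();c,a=unit;d=(np.array(s['tcp_pos'])[:2]-c)*1e3
    print('t',round(s['t'],2),'unit xy mm',(d[0]*np.cos(a)+d[1]*np.sin(a)).round(1),(-d[0]*np.sin(a)+d[1]*np.cos(a)).round(1),'tip z',round(s['tcp_pos'][2]*1e3-64,1),'F',np.round(s['force'],1),'open',round(s['opening'],4))
E
python3 - <<'E'
from h import *
s=get_state();print(R.from_rotvec(s['eef_rot']).as_matrix().round(3),s['qpos'])
plan(WH,-32,0,180)
d=optics.read_camera('side');W=cloud(d)
q=W[150:235,255:330].reshape(-1,3);q=q[(abs(q[:,2]-.0855)<.004)]
c,a=SW; Q=(q[:,:2]-c)*1e3; x=Q[:,0]*np.cos(a)+Q[:,1]*np.sin(a);y=-Q[:,0]*np.sin(a)+Q[:,1]*np.cos(a)
m=(abs(x)<85)&(abs(y)<60);print(m.sum(),np.percentile(x[m],[0,1,99,100]),np.percentile(y[m],[0,1,99,100]))
E
```

```text
[[-0.     0.386  0.922]
 [-0.001  0.922 -0.386]
 [-1.    -0.001 -0.   ]] [ 1.13711931e+00  2.64144247e-01  1.60431324e+00  1.21698522e-05
  1.27373493e+00 -3.69092946e-02]
t 0.35 shift cm [  5.88 -68.63  57.89] yaw(tool x, down) -0.392 dist 90.0
915 [-73.11327275 -71.75145245  74.84972778  76.30670919] [-53.74939525 -50.29562507  48.18141661  51.03502756]
```

{"name": "play_rows", "arguments": {
  "increments": "0 -2.5 2.1 -0.05 1; 0 -5 4.2 -0.1 1; 0 -8 6.7 -0.2 1; 0 -11 9.2 -0.3 1; 0 -14 11.7 -0.39 1; 0 -17 14.2 -0.39 1; 0 -20 16.8 -0.39 1; 0 -23 19.3 -0.39 1",
  "force": 20
}}

```text
t: 1.07
tcp_pos: [0.3501, 0.3341, 0.3029]
eef_rot: [0.005, 1.57, -0.005]
force: [1.0, -0.3, -0.1]
opening: 0.0368
```

```bash
python3 -c "
from h import *
where(WH);plan(WH,-32,0,180)"
```

```text
t 1.07 unit xy mm -214.3 567.5 tip z 238.9 F [ 1.  -0.3 -0.1] open 0.0368
t 1.07 shift cm [  5.89 -56.73  18.29] yaw(tool x, down) -0.001 dist 59.9
```

{"name": "play_rows", "arguments": {
  "increments": "0 -3.5 1.3 0 1; 0 -7 2.6 0 1; 0 -10.5 3.9 0 1; 0 -14 5.2 0 1; 0 -17.5 6.5 0 1; 0 -21 7.6 0 1; 0 -24.5 8.7 0 1; 0 -28 9.8 0 1"
}}

```text
t: 1.73
tcp_pos: [0.4463, 0.0534, 0.3032]
eef_rot: [0.005, 1.57, -0.005]
force: [0.8, 0.7, 0.4]
opening: 0.0004
```

{"name": "play_rows", "arguments": {
  "increments": "0 -3.5 1.3 0 1; 0 -7 2.4 0 1; 0 -10.5 3.5 0 1; 0 -14 4.5 0 1; 0 -17.5 5.5 0 1; 0 -21 6.5 0 1; 0 -25 7.5 0 1; 0 -28 8.3 0 1"
}}

```text
t: 2.4
tcp_pos: [0.5275, -0.2283, 0.3029]
eef_rot: [0.005, 1.57, -0.007]
force: [0.1, -0.3, 0.1]
opening: 0.0004
```

```bash
python3 -c "
from h import *
where(WH);plan(WH,-34,0,140)"
```

```text
t 2.4 unit xy mm -34.1 6.0 tip z 238.9 F [ 0.1 -0.3  0.1] open 0.0004
t 2.4 shift cm [ 9.89 -0.59  0.  ] yaw(tool x, down) -0.002 dist 9.9
```

{"name": "play_rows", "arguments": {
  "increments": "2.5 -0.3 0 0 1; 5 -0.6 0 0 1; 7.5 -0.6 0 0 1; 9.9 -0.6 0 0 1; 9.9 -0.6 0 0 1; 9.9 -0.6 0 0 1; 9.9 -0.6 0 0 1; 9.9 -0.6 0 0 1"
}}

```text
t: 3.07
tcp_pos: [0.5284, -0.2319, 0.2061]
eef_rot: [0.004, 1.567, -0.006]
force: [-0.9, 0.4, -0.3]
opening: 0.0006
```

```bash
python3 - <<'E'
from h import *
where(WH);plan(WH,-33,0,103)
for n,(a,b,c,e) in {'side':(330,450,230,370),'wrist':(0,640,0,480)}.items():
    d=optics.read_camera(n);im=d['img'][c:e,a:b]
    if n=='side': im=cv2.resize(im,None,fx=4,fy=4,interpolation=cv2.INTER_CUBIC)
    cv2.imwrite(f'pics/{n}1.png',im)
E
```

```text
t 3.07 unit xy mm -33.1 2.5 tip z 142.1 F [-0.9  0.4 -0.3] open 0.0006
t 3.07 shift cm [ 3.91 -0.24 -0.  ] yaw(tool x, down) -0.001 dist 3.9
```

View pics/side1.png

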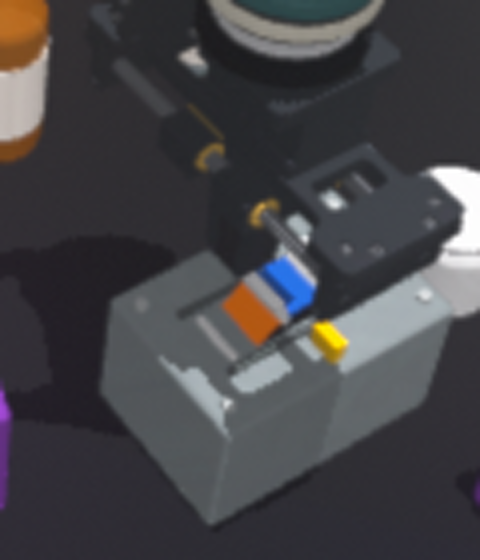

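View pics/wrist1.png

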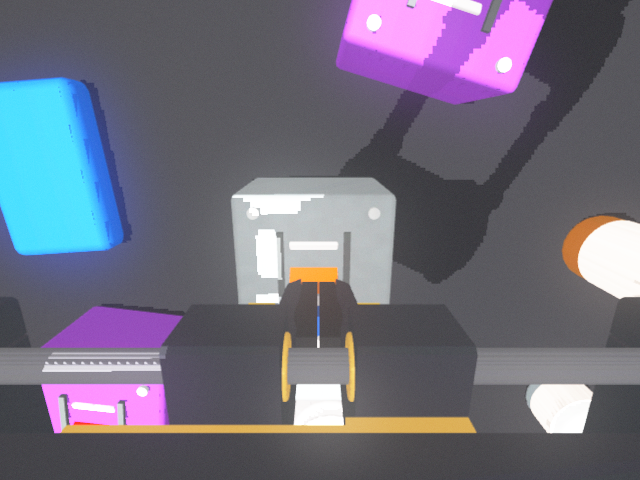

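The wrist view shows the closed fingers over the orange side of the wheel, with the lower front ridge at (314,245). I'll check that against the unit pose.

```bash
python3 - <<'E'
from h import *
d=optics.read_camera('wrist')
for uv,z in [((291,245),.085),((338,245),.085),((253,213),.085),((374,213),.085),((236,196),.085),((394,196),.085),((290,268),.108),((338,268),.108)]:
    p=ray(d,uv,z);c,a=WH;q=(p[:2]-c)*1e3;print(uv,(q[0]*np.cos(a)+q[1]*np.sin(a)).round(1),(-q[0]*np.sin(a)+q[1]*np.cos(a)).round(1))
s=get_state();print(proj(d,np.array(s['tcp_pos'])-[0,0,.064]))
E
```

```text
(291, 245) -42.8 -15.1
(338, 245) -42.8 13.7
(253, 213) -62.9 -37.3
(374, 213) -62.8 34.9
(236, 196) -73.1 -46.8
(394, 196) -73.0 46.2
(290, 268) -36.9 -14.1
(338, 268) -36.9 12.6
[320.35511214 301.9627482 ]
```

{"name": "play_rows", "arguments": {
  "increments": "1.3 -0.1 0 0 1; 2.6 -0.2 0 0 1; 3.9 -0.2 0 0 1; 3.9 -0.2 0 0 1; 3.9 -0.2 0.5 0 1; 3.9 -0.2 1 0 1; 3.9 -0.2 1.5 0 1; 3.9 -0.2 1.9 0 1"
}}

```text
t: 3.88
tcp_pos: [0.5463, -0.2335, 0.1651]
eef_rot: [0.006, 1.572, -0.005]
force: [-2.1, 1.2, 2.7]
opening: 0.0006
```

{"name": "play_rows", "arguments": {
  "increments": "0 0 0.3 0 1; 0 0 0.6 0 1; 0 0 0.9 0 1; 0 0 1.2 0 1; 0 0 1.5 0 1; 0 0 1.5 0 1; 0 0 1.5 0 1; 0 0 1.5 0 1"
}}

```text
t: 4.55
tcp_pos: [0.5619, -0.2338, 0.165]
eef_rot: [0.005, 1.569, -0.006]
force: [2.7, -0.2, -1.1]
opening: 0.0007
```

```bash
python3 - <<'E'
from h import *
where(WH);plan(WH,-33,0,140)
d=optics.read_camera('side');cv2.imwrite('pics/side2.png',cv2.resize(d['img'][230:370,330:450],None,fx=4,fy=4,interpolation=cv2.INTER_CUBIC))
E
```

```text
t 4.55 unit xy mm 0.4 0.8 tip z 101.0 F [ 2.7 -0.2 -1.1] open 0.0007
t 4.55 shift cm [-3.91 -0.08 -3.34] yaw(tool x, down) -0.002 dist 5.1
```

View pics/side2.png

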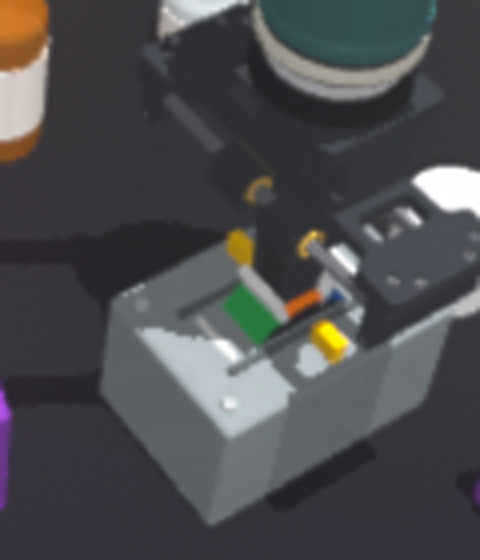

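One click is done: orange is on top under the finger, and green is next in front. Repeating the push.

{"name": "play_rows", "arguments": {
  "increments": "-2 0 0 0 1; -4 0 0 0 1; -4 0 -2 0 1; -4 0 -3.4 0 1; -4 0 -3.4 0 1; -2 0 -3.4 0 1; 0 0 -3.4 0 1; 0 0 -3.4 0 1"
}}

```text
t: 5.27
tcp_pos: [0.5247, -0.2322, 0.1607]
eef_rot: [0.008, 1.577, -0.003]
force: [-0.9, 0.6, 0.2]
opening: 0.0004
```

{"name": "play_rows", "arguments": {
  "increments": "0 0 0.5 0 1; 0 0 1 0 1; 0 0 1.5 0 1; 0 0 1.9 0 1; 0 0 2.2 0 1; 0 0 2.6 0 1; 0 0 3 0 1; 0 0 3.4 0 1"
}}

```text
t: 5.93
tcp_pos: [0.5622, -0.2338, 0.1651]
eef_rot: [0.005, 1.569, -0.006]
force: [-1.2, -0.2, -0.2]
opening: 0.0009
```

{"name": "play_rows", "arguments": {
  "increments": "0 0 0 0 1; 0 0 0 0 1; -2 0 0 0 1; -5 0 0 0 1; -8 0 0 0 1; -11 0 0 0 1; -13 0 0 0 1; -13 2 -2 0 1"
}}

```text
t: 6.6
tcp_pos: [0.5456, -0.2167, 0.3012]
eef_rot: [0.002, 1.559, -0.011]
force: [1.0, 0.3, 0.5]
opening: 0.0003
```

```bash
python3 - <<'E'
from h import *
where(WH);plan(SW,-16,0,230)
d=optics.read_camera('side');cv2.imwrite('pics/side3.png',cv2.resize(d['img'][230:370,330:450],None,fx=4,fy=4,interpolation=cv2.INTER_CUBIC))
E
```

```text
t 6.6 unit xy mm -15.9 17.7 tip z 237.2 F [1.  0.3 0.5] open 0.0003
t 6.6 shift cm [ 0.47 42.45  0.56] yaw(tool x, down) 0.237 dist 42.5
```

View pics/side3.png

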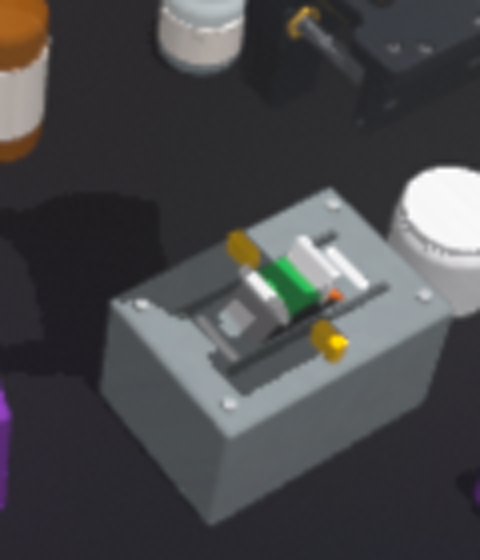

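Green is on top between the pointers. Moving on to the cover.

{"name": "play_rows", "arguments": {
  "increments": "0 2.5 0 0.05 1; 0 5.5 0 0.1 1; 0 8.5 0 0.15 1; 0 12 0 0.2 1; 0 15 0 0.237 1; 0 18 0.1 0.237 0.8; 0 21 0.3 0.237 0.6; 0 24.5 0.3 0.237 0.55",
  "force": 4
}}

```text
t: 7.32
tcp_pos: [0.5455, 0.0325, 0.2944]
eef_rot: [0.192, 1.562, -0.192]
force: [0.6, 0.3, -0.2]
opening: 0.0184
```

```bash
python3 - <<'E'
from h import *
where(SW);plan(SW,-16,0,230)
E
```

```text
t 7.32 unit xy mm 17.6 -172.2 tip z 230.4 F [ 0.6  0.3 -0.2] open 0.0184
t 7.32 shift cm [ 0.03 17.22 -3.34] yaw(tool x, down) 0.001 dist 17.5
```

{"name": "play_rows", "arguments": {
  "increments": "0 3 -0.6 0 0.55; 0 6 -1.2 0 0.55; 0 9 -1.8 0 0.55; 0 12 -2.4 0 0.55; 0 15 -2.9 0 0.55; 1 17.2 -3.3 0 0.55; 2 17.2 -3.3 0 0.55; 2 17.2 -3.3 0 0.55"
}}

```text
t: 7.98
tcp_pos: [0.5537, 0.2069, 0.2717]
eef_rot: [0.188, 1.567, -0.191]
force: [-0.4, -1.2, -0.5]
opening: 0.0395
```

```bash
python3 - <<'E'
from h import *
where(SW);plan(SW,-16,0,136)
for n in ['side','wrist']:
    d=optics.read_camera(n);im=d['img']
    if n=='side': im=cv2.resize(im[110:250,230:370],None,fx=4,fy=4,interpolation=cv2.INTER_CUBIC)
    else:
        s=get_state();print(proj(d,np.array(s['tcp_pos'])-[0,0,.064]),[proj(d,np.array([SW[0][0]-.016*np.cos(SW[1]),SW[0][1]-.016*np.sin(SW[1]),z])) for z in (.152,.13)])
    cv2.imwrite(f'pics/{n}4.png',im)
E
```

```text
t 7.98 unit xy mm -16.8 -1.0 tip z 207.7 F [-0.4 -1.2 -0.5] open 0.0395
t 7.98 shift cm [7.17 0.12 0.11] yaw(tool x, down) 0.004 dist 7.2
[320.39927895 305.16908872] [array([323.38559874, 261.08214127]), array([322.98866963, 249.83905335])]
```

View pics/side4.png

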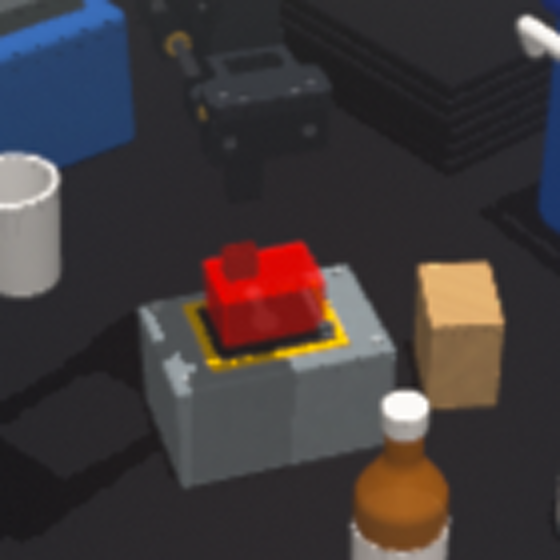

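View pics/wrist4.png

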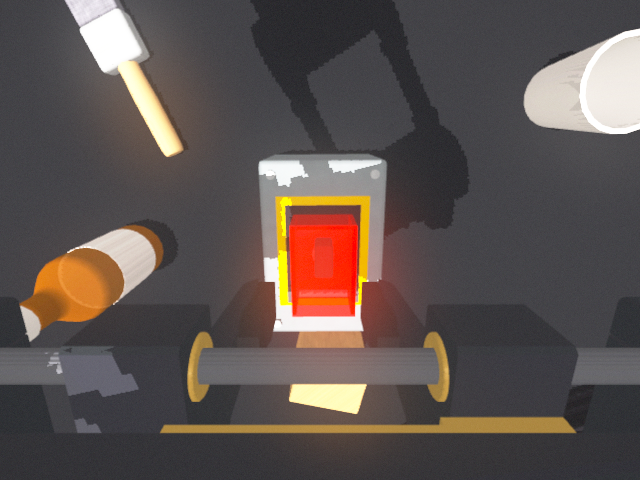

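The wrist view shows the tab at about (323,257), within 3 px of the predicted position, so I'll descend and pinch it.

{"name": "play_rows", "arguments": {
  "increments": "2 0.1 0.1 0 0.55; 4 0.1 0.1 0 0.55; 6 0.1 0.1 0 0.55; 7 0.1 0.1 0 0.55; 7 0.1 0.1 0 0.7; 7 0.1 0.1 0 1; 7 0.1 0.1 0 1; 7 0.1 0.1 0 1",
  "force": 4
}}

```text
t: 8.75
tcp_pos: [0.5577, 0.2071, 0.2065]
eef_rot: [0.193, 1.56, -0.191]
force: [0.6, -0.5, -0.1]
opening: 0.0148
```

```bash
python3 - <<'E'
from h import *
where(SW)
# arc for pinch: pads' centre relative to tab centre kept: tip 5mm below tab centre
for th in np.arange(0,1.76,.1):
    x=-50*np.cos(th)+51*np.sin(th);z=50*np.sin(th)+51*np.cos(th)
    print(round(th,1),'dx cm (tool z)',round((x+50)/10,2),'up',round((z-51)/10,2))
E
```

```text
t 8.75 unit xy mm -13.0 0.2 tip z 142.5 F [ 0.6 -0.5 -0.1] open 0.0148
0.0 dx cm (tool z) 0.0 up 0.0
0.1 dx cm (tool z) 0.53 up 0.47
0.2 dx cm (tool z) 1.11 up 0.89
0.3 dx cm (tool z) 1.73 up 1.25
0.4 dx cm (tool z) 2.38 up 1.54
0.5 dx cm (tool z) 3.06 up 1.77
0.6 dx cm (tool z) 3.75 up 1.93
0.7 dx cm (tool z) 4.46 up 2.02
0.8 dx cm (tool z) 5.17 up 2.04
0.9 dx cm (tool z) 5.89 up 1.99
1.0 dx cm (tool z) 6.59 up 1.86
1.1 dx cm (tool z) 7.28 up 1.67
1.2 dx cm (tool z) 7.94 up 1.41
1.3 dx cm (tool z) 8.58 up 1.08
1.4 dx cm (tool z) 9.18 up 0.69
1.5 dx cm (tool z) 9.73 up 0.25
1.6 dx cm (tool z) 10.24 up -0.25
1.7 dx cm (tool z) 10.7 up -0.8
```

{"name": "play_rows", "arguments": {
  "increments": "0 0 0 0 1; 0 0 0 0 1; 0 0 0 0 1; 0 0 0 0 1; 0 0 0 0 1; 0 0 0 0 1; 0 0 0 0 1; 0 0 0 0 1"
}}

```text
t: 9.42
tcp_pos: [0.5578, 0.208, 0.2064]
eef_rot: [0.193, 1.559, -0.189]
force: [2.4, 4.2, 6.5]
opening: 0.0117
```

```bash
python3 - <<'E'
from h import *
where(SW);plan(SW,-16,0,136)
d=optics.read_camera('side');cv2.imwrite('pics/side5.png',cv2.resize(d['img'][110:250,230:370],None,fx=4,fy=4,interpolation=cv2.INTER_CUBIC))
where(SW)
E
```

```text
t 9.42 unit xy mm -13.2 1.0 tip z 142.4 F [2.4 4.2 6.5] open 0.0117
t 9.42 shift cm [ 0.64 -0.1  -0.28] yaw(tool x, down) 0.002 dist 0.7
t 9.47 unit xy mm -13.2 1.0 tip z 142.4 F [1.1 3.2 5.8] open 0.0121
```

View pics/side5.png

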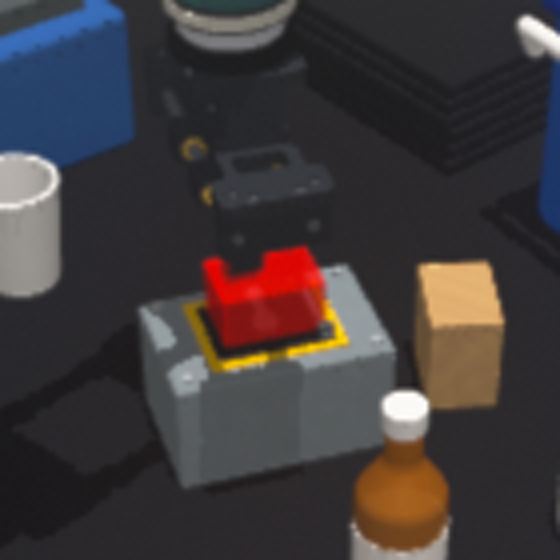

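The fingers hold the tab at 12 mm opening, which matches its thickness. Lifting it along the hinge arc.

{"name": "play_rows", "arguments": {
  "increments": "-0.45 0 0.5 0 1; -0.9 0 1.1 0 1; -1.25 0 1.7 0 1; -1.55 0 2.4 0 1; -1.77 0 3.05 0 1; -1.93 0 3.75 0 1; -2.02 0 4.45 0 1; -2.04 0 5.15 0 1"
}}

```text
t: 10.13
tcp_pos: [0.6068, 0.1961, 0.2253]
eef_rot: [0.193, 1.562, -0.189]
force: [1.3, 6.7, 0.9]
opening: 0.012
```

```bash
python3 - <<'E'
from h import *
where(SW)
d=optics.read_camera('side');cv2.imwrite('pics/side6.png',cv2.resize(d['img'][110:250,230:370],None,fx=4,fy=4,interpolation=cv2.INTER_CUBIC))
E
```

```text
t 10.13 unit xy mm 37.3 1.4 tip z 161.3 F [1.3 6.7 0.9] open 0.012
```

View pics/side6.png

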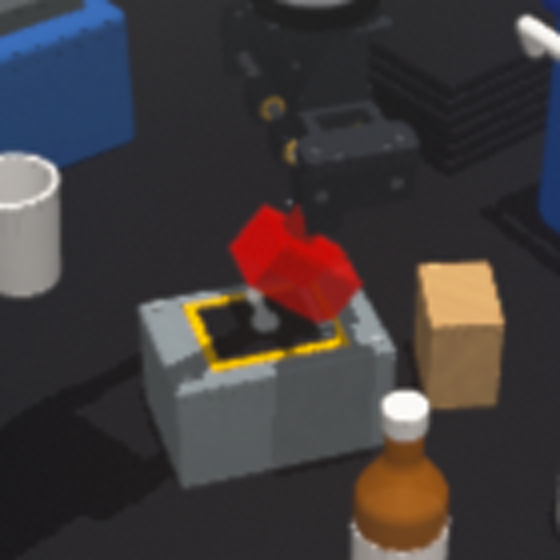

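The cover is about half open and the toggle is visible beneath it. Continuing along the arc.

{"name": "play_rows", "arguments": {
  "increments": "0.05 0 0.75 0 1; 0.18 0 1.45 0 1; 0.37 0 2.15 0 1; 0.63 0 2.8 0 1; 0.96 0 3.45 0 1; 1.35 0 4.05 0 1; 1.8 0 4.6 0 1; 1.8 0 4.6 0 1"
}}

```text
t: 10.85
tcp_pos: [0.653, 0.1849, 0.2072]
eef_rot: [0.194, 1.559, -0.189]
force: [2.8, 6.8, 1.7]
opening: 0.0124
```

{"name": "play_rows", "arguments": {
  "increments": "0 0 0.1 0 0.8; 0 0 0.2 0 0.6; 0 0 0.3 0 0.5; 0 0 0.4 0 0.5; -1 0 0.5 0 0.5; -3 0 0.6 0 0.5; -6 0 0.6 0 0.5; -8.5 0 0.6 0 0.5"
}}

```text
t: 11.52
tcp_pos: [0.6568, 0.1817, 0.2935]
eef_rot: [0.191, 1.563, -0.192]
force: [0.7, -0.5, -0.2]
opening: 0.0438
```

```bash
python3 - <<'E'
from h import *
where(SW);plan(SW,-30,0,190);
d=optics.read_camera('side');cv2.imwrite('pics/side7.png',cv2.resize(d['img'][110:250,230:370],None,fx=4,fy=4,interpolation=cv2.INTER_CUBIC))
E
```

```text
t 11.52 unit xy mm 89.3 -0.4 tip z 229.5 F [ 0.7 -0.5 -0.2] open 0.0438
t 11.52 shift cm [  3.96   0.06 -11.92] yaw(tool x, down) 0.001 dist 12.6
```

View pics/side7.png

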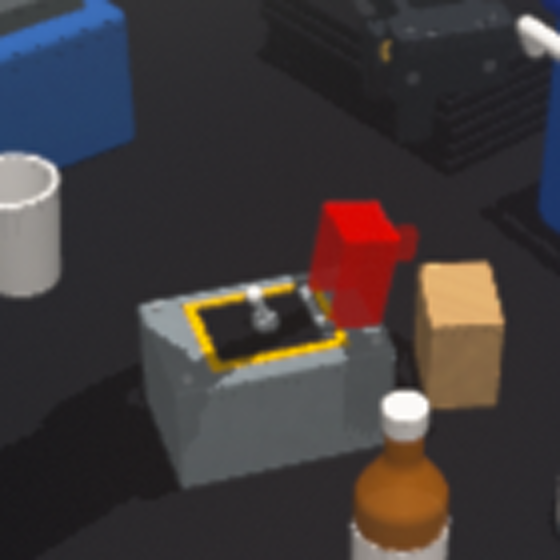

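The cover is fully open and the toggle is in its off position. Closing the fingers and going in front of the toggle.

{"name": "play_rows", "arguments": {
  "increments": "0 0 -2.5 0 1; 0 0 -5.5 0 1; 0 0 -8.5 0 1; 0 0 -11 0 1; 1.5 0 -12.3 0 1; 3 0 -12.3 0 1; 3 0 -12.3 0 1; 3 0 -12.3 0 1",
  "force": 15
}}

```text
t: 12.23
tcp_pos: [0.5371, 0.2116, 0.2618]
eef_rot: [0.191, 1.564, -0.192]
force: [0.3, 0.2, 0.4]
opening: 0.0004
```

```bash
python3 - <<'E'
from h import *
where(SW);plan(SW,-34,0,105);
d=optics.read_camera('wrist');cv2.imwrite('pics/wrist8.png',d['img'])
print([proj(d,np.array([SW[0][0]+x*np.cos(SW[1]),SW[0][1]+x*np.sin(SW[1]),z])) for x,z in ((-.0093,.111),(-.075,.085))])
E
```

```text
t 12.23 unit xy mm -34.1 -0.5 tip z 197.8 F [0.3 0.2 0.4] open 0.0004
t 12.23 shift cm [9.28 0.06 0.02] yaw(tool x, down) 0.002 dist 9.3
[array([320.59513338, 277.80083831]), array([320.70391007, 182.07421127])]
```

View pics/wrist8.png

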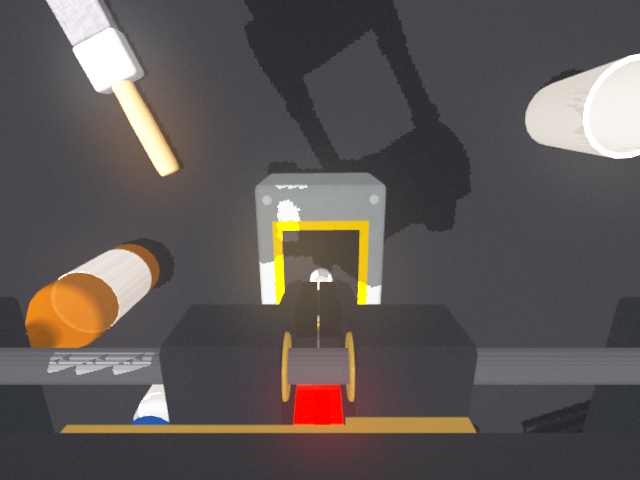

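The ball is at (321,276), as predicted. Descending and starting the push.

{"name": "play_rows", "arguments": {
  "increments": "3 0 0 0 1; 6 0 0 0 1; 8 0 0 0 1; 9.3 0 0 0 1; 9.3 0 0 0 1; 9.3 0 0.4 0 1; 9.3 0 0.8 0 1; 9.3 0 1.2 0 1"
}}

```text
t: 12.95
tcp_pos: [0.5514, 0.2092, 0.1714]
eef_rot: [0.193, 1.559, -0.19]
force: [1.5, -0.1, -0.3]
opening: 0.0005
```

{"name": "play_rows", "arguments": {
  "increments": "0 0 0.4 0 1; 0 0 0.8 0 1; 0 0 1.1 0 1; 0 0 1.3 0 1; 0 0 1.5 0 1; 0 0 1.6 0 1; 0 0 1.7 0 1; 0 0 1.7 0 1"
}}

```text
t: 13.62
tcp_pos: [0.5659, 0.2048, 0.169]
eef_rot: [0.191, 1.562, -0.191]
force: [-0.3, 0.4, 0.9]
opening: 0.0008
```

```bash
python3 - <<'E'
from h import *
where(SW)
d=optics.read_camera('side');cv2.imwrite('pics/side9.png',cv2.resize(d['img'][110:250,230:370],None,fx=4,fy=4,interpolation=cv2.INTER_CUBIC))
E
```

```text
t 13.62 unit xy mm -4.5 -0.1 tip z 105.0 F [-0.3  0.4  0.9] open 0.0008
```

View pics/side9.png

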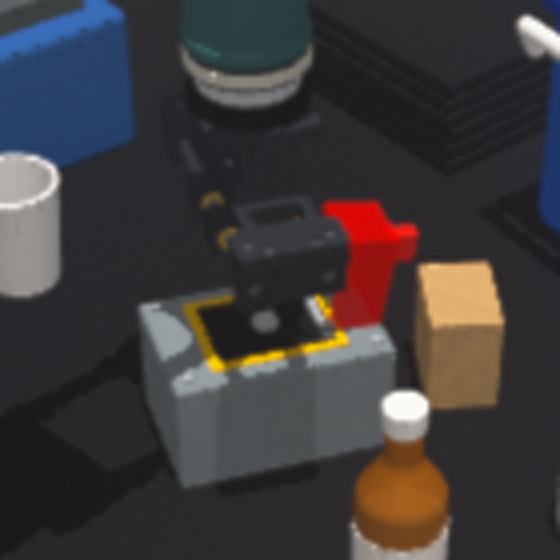

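{"name": "play_rows", "arguments": {
  "increments": "0 0 0.1 0 1; 0 0 0.15 0 1; 0 0 0.2 0 1; 0 0 0.25 0 1; 0 0 0.3 0 1; 0 0 0.3 0 1; 0 0 0.3 0 1; 0 0 0.3 0 1"
}}

```text
t: 14.33
tcp_pos: [0.5682, 0.2042, 0.1688]
eef_rot: [0.191, 1.564, -0.192]
force: [-5.1, 2.3, 1.1]
opening: 0.0009
```

```bash
python3 - <<'E'
from h import *
where(SW)
E
```

```text
t 14.33 unit xy mm -2.1 -0.1 tip z 104.8 F [-5.1  2.3  1.1] open 0.0009
```

The force rose to about 5 N, so the toggle is on its stop. Backing off, raising and checking.

{"name": "play_rows", "arguments": {
  "increments": "0 0 -0.5 0 1; 0 0 -1 0 1; -1.5 0 -1.5 0 1; -4 0 -2.5 0 1; -7 0 -2.5 0 1; -9.5 0 -2.5 0 1; -11.5 0 -2.5 0 1; -11.5 0 -2.5 0 1"
}}

```text
t: 15.0
tcp_pos: [0.5472, 0.2108, 0.2903]
eef_rot: [0.194, 1.552, -0.188]
force: [0.8, 1.0, 1.7]
opening: 0.0006
```

```bash
python3 - <<'E'
from h import *
where(SW);plan(SW,34+88,0,215);
d=optics.read_camera('side');cv2.imwrite('pics/side10.png',cv2.resize(d['img'][110:250,230:370],None,fx=4,fy=4,interpolation=cv2.INTER_CUBIC))
d=optics.read_camera('wrist');cv2.imwrite('pics/wrist10.png',d['img'][150:350,200:440])
E
```

```text
t 15.0 unit xy mm -24.1 1.2 tip z 226.3 F [0.8 1.  1.7] open 0.0006
t 15.0 shift cm [ 1.28 -0.15 14.6 ] yaw(tool x, down) 0.002 dist 14.7
```

View pics/side10.png

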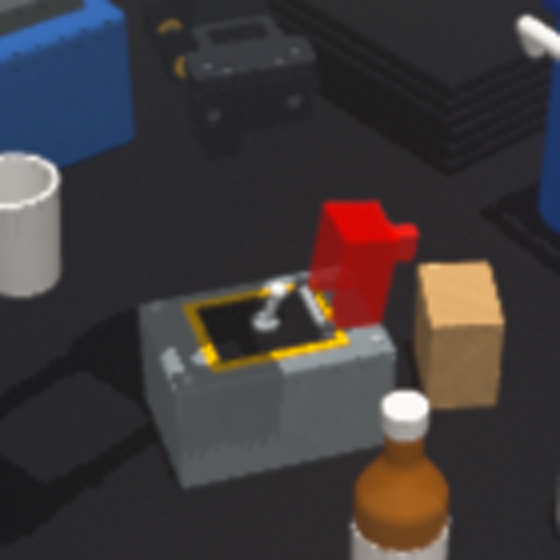

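View pics/wrist10.png

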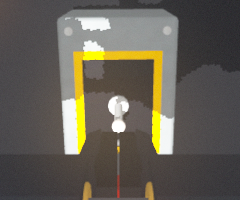

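The toggle now leans towards the hinge (ball at (278,290) in the crop). Going over and behind the open cover.

{"name": "play_rows", "arguments": {
  "increments": "0 -0.1 3 0 1; 0 -0.1 6.5 0 1; 0 -0.1 10 0 1; 0 -0.1 13 0 1; 0 -0.1 15 0 1; 3 -0.1 15 0 1; 6 -0.1 15 0 1; 6 -0.1 15 0 1"
}}

```text
t: 15.77
tcp_pos: [0.6856, 0.1714, 0.2138]
eef_rot: [0.188, 1.576, -0.196]
force: [-1.2, -0.5, -2.1]
opening: 0.0005
```

```bash
python3 - <<'E'
from h import *
where(SW);plan(SW,34+85,0,122);
d=optics.read_camera('side');cv2.imwrite('pics/side11.png',cv2.resize(d['img'][110:250,230:370],None,fx=4,fy=4,interpolation=cv2.INTER_CUBIC))
E
```

```text
t 15.77 unit xy mm 119.7 -3.4 tip z 149.8 F [-1.2 -0.5 -2.1] open 0.0005
t 15.77 shift cm [ 2.77  0.36 -0.03] yaw(tool x, down) 0.001 dist 2.8
```

View pics/side11.png

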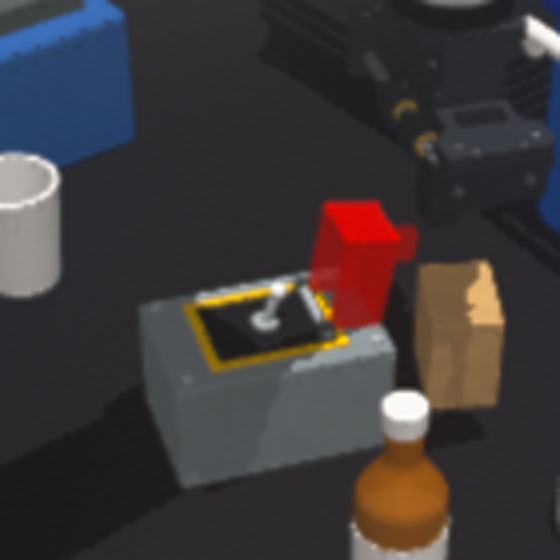

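{"name": "play_rows", "arguments": {
  "increments": "1.5 0.3 0 0 1; 2.8 0.3 0 0 1; 2.8 0.3 0 0 1; 2.8 0.3 0 0 1; 2.8 0.3 -0.3 0 1; 2.6 0.3 -0.7 0 1; 2.3 0.3 -1.3 0 1; 2 0.3 -1.9 0 1"
}}

```text
t: 16.48
tcp_pos: [0.6749, 0.1801, 0.208]
eef_rot: [0.192, 1.553, -0.19]
force: [3.4, -1.1, 3.1]
opening: 0.0006
```

```bash
python3 - <<'E'
from h import *
where(SW)
d=optics.read_camera('side');cv2.imwrite('pics/side12.png',cv2.resize(d['img'][110:250,230:370],None,fx=4,fy=4,interpolation=cv2.INTER_CUBIC))
E
```

```text
t 16.48 unit xy mm 107.2 2.4 tip z 144.0 F [ 3.4 -1.1  3.1] open 0.0006
```

View pics/side12.png

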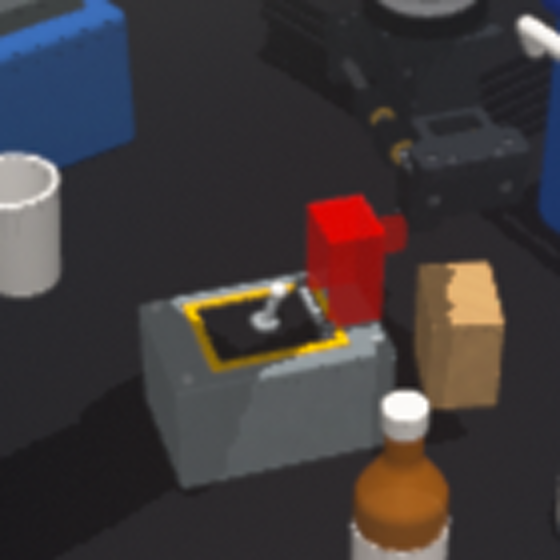

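The cover is swinging forward. Continuing the push.

{"name": "play_rows", "arguments": {
  "increments": "0 0 -0.8 0 1; 0 0 -1.6 0 1; 0 0 -2.4 0 1; -0.2 0 -3.2 0 1; -0.4 0 -4 0 1; -0.6 0 -4.8 0 1; -0.7 0 -5.6 0 1; -0.7 0 -6.2 0 1"
}}

```text
t: 17.2
tcp_pos: [0.6213, 0.1951, 0.2267]
eef_rot: [0.195, 1.534, -0.186]
force: [2.7, -10.0, 43.9]
opening: 0.0005
```

```bash
python3 - <<'E'
from h import *
where(SW)
d=optics.read_camera('side');cv2.imwrite('pics/side13.png',cv2.resize(d['img'][110:250,230:370],None,fx=4,fy=4,interpolation=cv2.INTER_CUBIC))
E
```

```text
t 17.2 unit xy mm 51.6 3.9 tip z 162.7 F [  2.7 -10.   43.9] open 0.0005
```

View pics/side13.png

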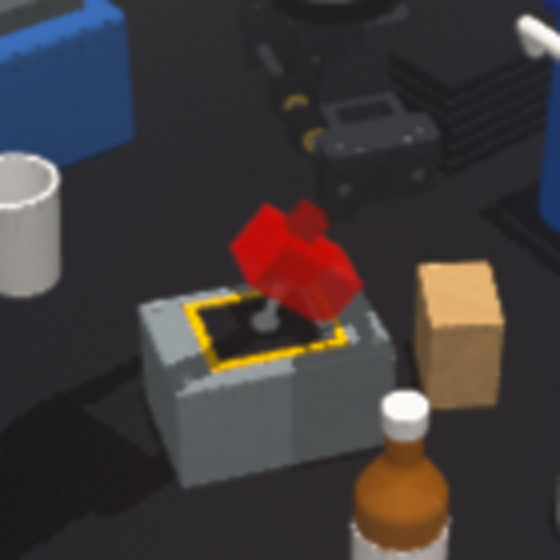

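The force reads 44 N upward, so the fingertip has ridden onto the tab's end and jammed. I'll raise it at once to unload, then look.

{"name": "play_rows", "arguments": {
  "increments": "-1 0 0.2 0 1; -2 0 0.5 0 1; -3 0 1 0 1; -4 0 2 0 1; -5 0 3 0 1; -5 0 4 0 1; -5 0 4 0 1; -5 0 4 0 1"
}}

```text
t: 17.92
tcp_pos: [0.6504, 0.1856, 0.2593]
eef_rot: [0.191, 1.565, -0.192]
force: [-1.1, 0.3, -0.9]
opening: 0.0005
```

```bash
python3 - <<'E'
from h import *
where(SW);plan(SW,34+45,0,143)
d=optics.read_camera('side');cv2.imwrite('pics/side14.png',cv2.resize(d['img'][110:250,230:370],None,fx=4,fy=4,interpolation=cv2.INTER_CUBIC))
E
```

```text
t 17.92 unit xy mm 82.1 1.7 tip z 195.3 F [-1.1  0.3 -0.9] open 0.0005
t 17.92 shift cm [ 5.23 -0.17 -0.29] yaw(tool x, down) 0.001 dist 5.2
```

View pics/side14.png

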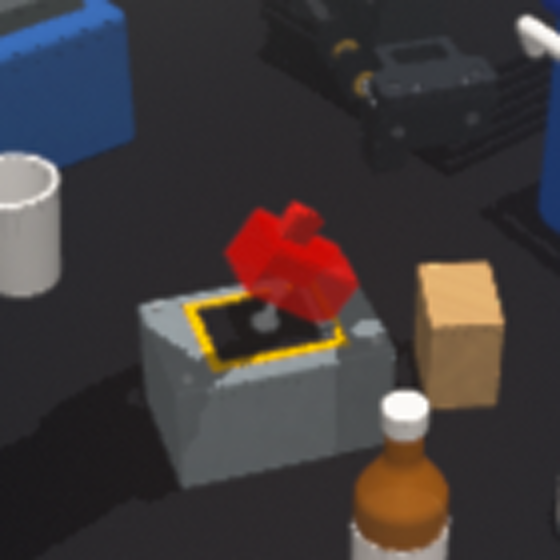

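The cover stays at about 0.8 rad. I'll push again with the tip lower, against the tab's back face.

{"name": "play_rows", "arguments": {
  "increments": "1.5 -0.1 -0.4 0 1; 3 -0.1 -0.8 0 1; 4.7 -0.1 -1 0 1; 4.7 -0.1 -1 0 1; 4.7 -0.1 -1 0 1; 4.7 -0.1 -1.3 0 1; 4.7 -0.1 -1.6 0 1; 4.7 -0.1 -1.9 0 1"
}}

```text
t: 18.63
tcp_pos: [0.6325, 0.1896, 0.2155]
eef_rot: [0.192, 1.56, -0.191]
force: [-0.0, -0.3, 0.6]
opening: 0.0005
```

```bash
python3 - <<'E'
from h import *
where(SW)
d=optics.read_camera('side');cv2.imwrite('pics/side15.png',cv2.resize(d['img'][110:250,230:370],None,fx=4,fy=4,interpolation=cv2.INTER_CUBIC))
E
```

```text
t 18.63 unit xy mm 63.8 1.3 tip z 151.5 F [-0.  -0.3  0.6] open 0.0005
```

View pics/side15.png

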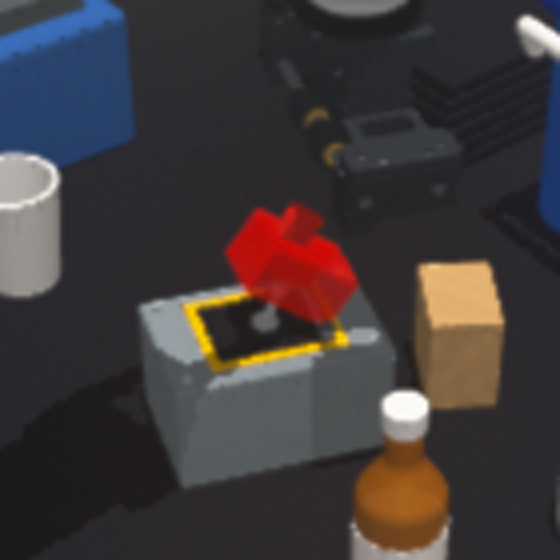

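{"name": "play_rows", "arguments": {
  "increments": "0.3 0 -0.2 0 1; 0.4 0 -0.5 0 1; 0.4 0 -0.9 0 1; 0.4 0 -1.3 0 1; 0.4 0 -1.7 0 1; 0.4 0 -2.1 0 1; 0.4 0 -2.5 0 1; 0.4 0 -2.5 0 1"
}}

```text
t: 19.35
tcp_pos: [0.607, 0.1956, 0.2101]
eef_rot: [0.191, 1.563, -0.191]
force: [0.3, -0.6, 0.4]
opening: 0.0003
```

```bash
python3 - <<'E'
from h import *
where(SW)
d=optics.read_camera('side');cv2.imwrite('pics/side16.png',cv2.resize(d['img'][110:250,230:370],None,fx=4,fy=4,interpolation=cv2.INTER_CUBIC))
E
```

```text
t 19.35 unit xy mm 37.5 1.0 tip z 146.1 F [ 0.3 -0.6  0.4] open 0.0003
```

View pics/side16.png

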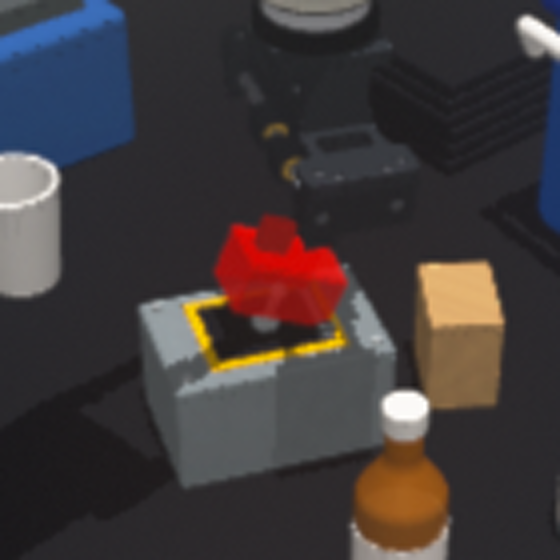

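{"name": "play_rows", "arguments": {
  "increments": "0 0 -0.4 0 1; 0 0 -0.8 0 1; 0 0 -1.2 0 1; 0 0 -1.6 0 1; 0 0 -1.6 0 1; -1 0 -1.4 0 1; -3 0 -1.2 0 1; -6 0 -1.2 0 1"
}}

```text
t: 20.07
tcp_pos: [0.595, 0.1977, 0.2681]
eef_rot: [0.19, 1.567, -0.193]
force: [0.9, -0.5, 0.0]
opening: 0.0002
```

{"name": "play_rows", "arguments": {
  "increments": "-2 0 0 0 1; -4 0 0 0 1; -4 0 0 0 1; -4 0 0 0 1; -4 0 0 0 1; -4 0 0 0 1; -4 0 0 0 1; -4 0 0 0 1"
}}

```text
t: 20.73
tcp_pos: [0.5956, 0.1981, 0.3084]
eef_rot: [0.191, 1.565, -0.192]
force: [0.5, -0.6, -0.1]
opening: 0.0007
```

```bash
python3 - <<'E'
from h import *
where(SW)
d=optics.read_camera('side');cv2.imwrite('pics/side17.png',cv2.resize(d['img'][110:370,230:450],None,fx=3,fy=2.3,interpolation=cv2.INTER_CUBIC))
d=optics.read_camera('wrist');cv2.imwrite('pics/wrist17.png',d['img'])
E
```

```text
t 20.73 unit xy mm 25.9 0.6 tip z 244.4 F [ 0.5 -0.6 -0.1] open 0.0007
```

View pics/side17.png

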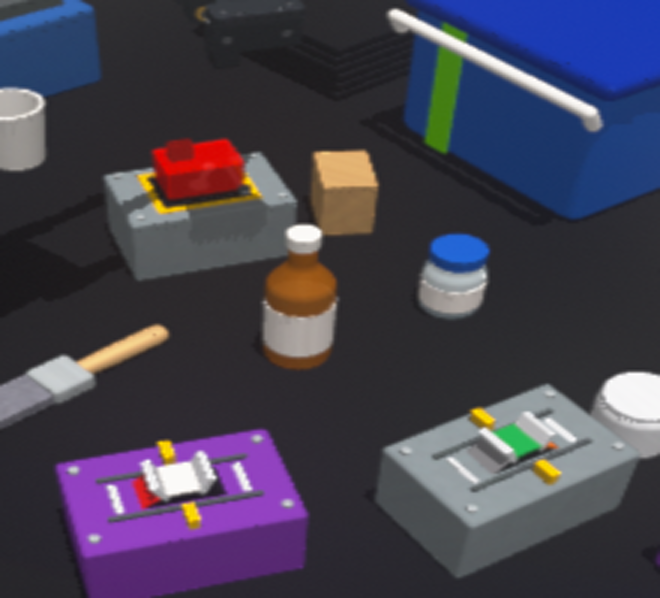

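View pics/wrist17.png

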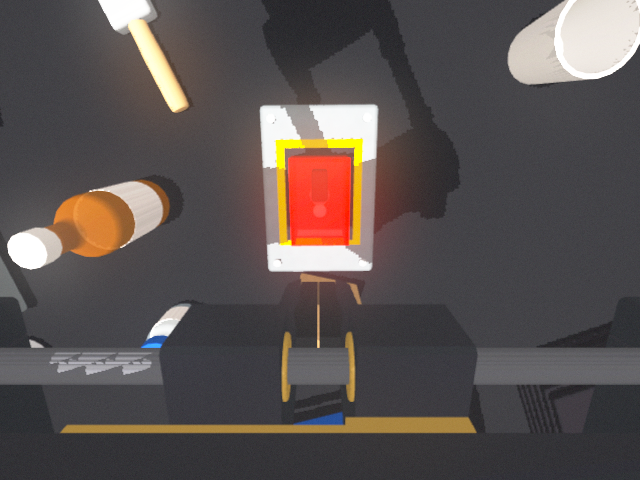

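The cover looks shut and green is on top. I'll compare the cover with the first picture and check where the toggle shows through the hood.

```bash
python3 - <<'E'
from h import *
d=optics.read_camera('side');a=cv2.imread('pics/side0.png')
def red(i): i=i.astype(int);return (i[...,2]>120)&(i[...,1]<60)&(i[...,0]<60)
for i in (a,d['img']):
    m=red(i)[150:210,270:325];v,u=np.nonzero(m);print(m.sum(),u.min()+270,u.max()+270,v.min()+150,v.max()+150)
W=cloud(d);print('tab/hood max z',np.nanmax(W[165:205,275:320,2]))
cv2.imwrite('pics/cmp.png',np.hstack([cv2.resize(i[155:215,265:330],None,fx=6,fy=6,interpolation=cv2.INTER_CUBIC) for i in (a,d['img'])]))
w=optics.read_camera('wrist')
for x in(-.0093,.0093):print(proj(w,np.array([SW[0][0]+x*np.cos(SW[1]),SW[0][1]+x*np.sin(SW[1]),.111])))
cv2.imwrite('pics/w18.png',cv2.resize(w['img'][130:260,260:380],None,fx=4,fy=4,interpolation=cv2.INTER_CUBIC))
t=optics.read_camera('top');W=cloud(t)
t0=cv2.imread('pics/top0.png');df=cv2.absdiff(t0,t['img']).max(2)
for n,(u,v) in dict(carton=(254,165),jar=(316,168),tin=(393,167),bottle=(314,220),brush=(294,283),beaker=(156,239),ice=(470,243)).items():
    r=18;print(n,(df[v-r:v+r,u-r:u+r]>60).sum())
E
```

```text
603 281 309 170 195
600 281 310 170 195
tab/hood max z 0.15413064107143348
[318.6894539  185.24689959]
[318.64468607 207.90146937]
carton 212
jar 0
tin 0
bottle 0
brush 0
beaker 0
ice 0
```

View pics/cmp.png

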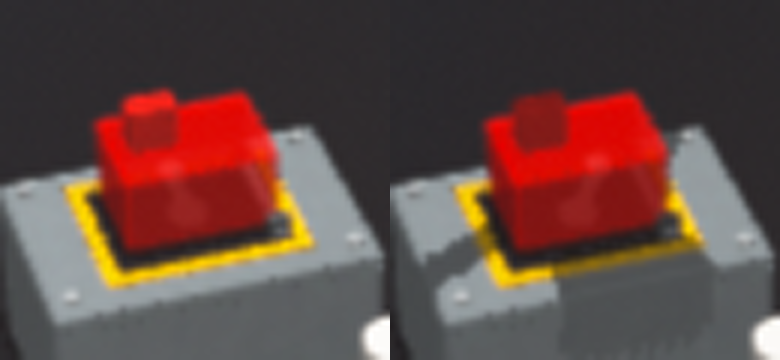

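View pics/w18.png

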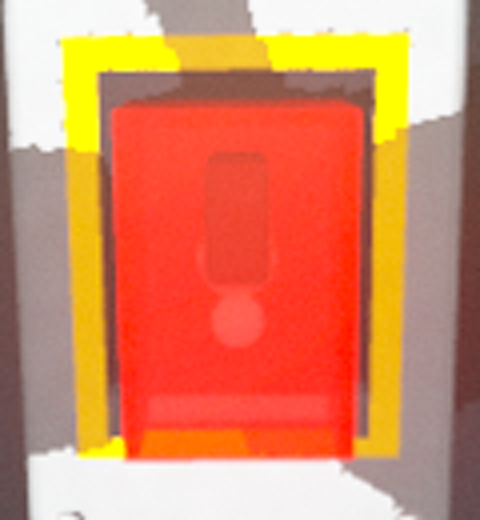

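The cover outline matches the initial shut one. The ball shows through the hood at about (319,210), against (319,208) predicted for "on" and (319,185) for "off". The carton difference in the top view comes from the arm overhead, since the side view shows it in its original place.

```bash
python3 -c "
from cell import job
print(job.sign_off())"
```

```text
the job is handed in; nothing more can be done
None
```

I did all the steps in order and handed the job in at about 21 s, though no verdict was reported:
- **Wheel:** I rolled it two clicks, from blue through orange to green.
- **Cover and toggle:** I lifted the cover by its tab and pushed the toggle over onto its stop, feeling about 5 N. Then I pushed the cover back until it fell shut.

**Last checks:**
- **Wheel:** the side view shows green on top between the pointers.
- **Cover:** its outline matches the first picture to within 1 px.
- **Toggle:** the ball shows through the hood at row 210. I had predicted 208 for on and 185 for off.
- **Robot:** the raised gripper touches nothing.

**What went wrong or disagreed:**
- **Jam while closing:** on the first closing push the fingertip rode up onto the tab, and the wrist read about 44 N upward. I lifted off at once and pushed again lower, with almost no force. The contact seemed to be at the fingertip rather than the gripper's body, but I could not confirm how the 40 N limit counts it.
- **Carton:** the top view differed around the carton, which I put down to the arm being above it. In the side view it stands where it did at the start. The areas checked around the other bystanders showed no change.

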